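# Set the shelf lamp for the night

### The job

Set the shelf lamp for the night: first sweep all three toggles on top of the shelf over to the right so that they are off, then push in the night-light bar hidden underneath, behind the shelf's front lip, until it stays in. Feel for the bar, without leaning hard on the shelf, and leave the jars on and under the shelf standing where they are.

Things in the scene. Friction and masses are not known exactly. Their poses are not given: they have to be found in the camera images.
- shelf: Wooden shelf that does not move when pushed: board 460 mm wide, 140 deep, 12 thick, underside 220 mm above the worktop, on two side panels (inner faces 215 mm either side of the middle, starting 30 mm behind the front). Origin on the worktop under the middle of its front edge; x to the shelf's rear (away from the robot), y along it to the left, z up.
- lip (a point): Middle of the lower front edge of the shelf board, which overhangs the lamp and bar as a lip; axes as the shelf's. Call 'slope plane' the plane through this edge that falls away from the robot at 40 deg from vertical. A finger leaning 40 deg, pointing down and away, can slip in under the lip just below this plane and press upward with its upper side.
- lamp_face (a point): Middle of the lamp's flat sloping aluminium face, which runs under the board from panel to panel, parallel to the slope plane and 2 mm above it, from 10 to 46 mm down the slope from the lip's edge; it looks down toward the robot. The point is 35 mm down the slope; axes as the shelf's. The push bar stands out of this face.
- push_bar (a joint): Travel of the white push bar, m: 0 out, 0.010 fully in, on beyond 0.007. 70 mm long (y), covers 27 to 43 mm down the slope; its face is 14 mm below the slope plane when out, 4 when in. Pushed square to the slope (up and away), resists 3 N, stays where left. Its centre is anywhere within 100 mm of the lip's middle, not told: a finger sliding along the slope feels its square ends.
- bank_centre (a point): Middle of the top face of the toggle bank, a grey bar 210 mm long (y), 46 mm deep (x), 16 mm high fixed on the shelf board behind the lip; axes as the shelf's. The three toggles pivot in this face at y = +60 (left), 0 (middle) and -60 mm (right).
- toggle_left (a joint): Tilt of the left toggle, rad: 0 stands upright (on), it swings only to the right (toward -y of the bank) up to 1.1; off beyond 0.6. White paddle 45 mm long from its pivot, 24 wide (x), 10 thick (y). Moves at about 1.5 N at its end, stays where left. A fingertip dragged to the right 29 mm above the bank's top lays it down and passes over it.
- toggle_middle (a joint): Tilt of the middle toggle, rad: 0 stands upright (on), it swings only to the right (toward -y of the bank) up to 1.1; off beyond 0.6. White paddle 45 mm long from its pivot, 24 wide (x), 10 thick (y). Moves at about 1.5 N at its end, stays where left. A fingertip dragged to the right 29 mm above the bank's top lays it down and passes over it.
- toggle_right (a joint): Tilt of the right toggle, rad: 0 stands upright (on), it swings only to the right (toward -y of the bank) up to 1.1; off beyond 0.6. White paddle 45 mm long from its pivot, 24 wide (x), 10 thick (y). Moves at about 1.5 N at its end, stays where left. A fingertip dragged to the right 29 mm above the bank's top lays it down and passes over it.
- spice_jar_1: Spice jar with a red cap, 45 mm across and 106 mm high, standing loose at the rear of the shelf board. Bystander; origin at the centre of its foot, z up.
- spice_jar_2: Spice jar with a red cap, 45 mm across and 106 mm high, standing loose at the rear of the shelf board. Bystander; origin at the centre of its foot, z up.
- spice_jar_4: Spice jar with a red cap, 45 mm across and 106 mm high, standing loose at the rear of the shelf board. Bystander; origin at the centre of its foot, z up.
- honey_jar: Honey jar, 71 mm across and 86 mm high, standing loose on the worktop under the shelf. Bystander; origin at the centre of its foot, z up.

How it is judged:
By the outcome, as a careful person would: the job done as asked, in the order asked, and still so for the second after the job is handed in, with the robot touching nothing.
It also fails if it takes over 58 s, if anything falls off the work surface, if the arm or the gripper's body presses on something with over 40 N, if the wrist force passes 120 N, or if a joint passes its speed limit or range.

### The arm

A 6-joint arm with a two-finger parallel gripper is mounted at the origin on a cart in front of the work surface, level with it; the furniture and walls round the work are solid. World frame = base frame: x ahead of the robot, y to its left, z up, the work surface at z = 0. Lengths are in m, angles in rad, forces in N, time in s.
With the tool pointing down it reaches from about 0.35 to 0.775 m from the base axis. Payload 5.5 kg.
Tool frame: the origin (TCP) lies on the mounting face of the last link; the fingertips stand 173 mm ahead of it and the grasp point (between the pads) lies 155 mm ahead of it; z points along the fingers, y is the direction in which the jaws open and shut (so a half turn about z gives the same grasp; the last joint's range is limited). The gripper opens to 85 mm and grips with 20 to 120 N. Pads are 22 mm wide; open, the fingers measure 114 mm over their backs; the gripper's body (76 mm by 85 mm) begins 54 mm behind the grasp point. The pads swing forward as they close: fully open they stand 13 mm farther back than shut.
Start: joints at [1.061, 0.313, 0.046, 1.304, 0, 1.431], TCP at [0.208, 0.536, 0.405] pointing down, gripper open.
Joint ranges: [-2.76, 2.76], [-0.86, 1.69], [-1.03, 1.26], [-2.2, 2.34], [-1.47, 1.5], [-3.14, 3.14]. Speed limits (rad/s): [2.57, 2.57, 3.14, 3.14, 3.14, 3.14].

### API

Orientations are given as a unit quaternion [w, x, y, z].
In Python, from workcell import * gives the robot as it stands. The module is installed in compiled form; this text tells all that it offers.
- The arm moves only by the shell command python3 -m crank 'ROWS' [FORCE]. ROWS is JSON, a list of rows, each a list of 7 numbers: the shift along the tool's x, y, z in mm, then the turn, a rotation vector about the tool's x, y, z in degrees, then the opening, from 0 (shut) to 1 (fully open). A call has exactly 8 rows; each row shifts and turns the commanded pose from where the row before left it, along the tool's axes as they then stand; what a row does not reach is not made up. A row lasts 1/8 s, in which the tool goes at most 62.5 mm and 10.7 degrees, less where a joint would pass 70% of its speed; a pose out of reach is approached as far as the arm can. A call with a gripper value outside its range is refused whole. The fingers move at their own pace and stop on an object; FORCE is the grip in N (left out, the last holds). Time passes only in rows, so rows that do not move let the fingers close, or fill a call up. It gives the time, the measured TCP pose, the force and the opening at its end, in the units of the state.
- get_state(): the state, without advancing time (a new reading comes with each control period).
- read_camera(name): name is "scene" or "top"; returns the picture (400x640x3 uint8, blue, green, red); there is no depth.
- calibration(name): a dict with "fx", "fy", "cx", "cy" (pixels), "k1" (the pictures are not rectified: a ray, as slopes to the right and down, at radius r is drawn at 1 + k1 r^2 times it, then the intrinsics apply), "extrinsics" (4x4, takes a point from world to camera coordinates). Camera axes: x right, y down, z forward; pixel columns grow to the right and rows downward; lengths in m; the calibration is good to about 2 mm. A picture is of the moment at which its call begins. calibration takes no time and is no camera call.
- hand_in(): hands the job in, once; it reports no verdict.
The state is a dict: "clock": time; "joint_pos": joint angles; "qvel": joint speeds; "tau": joint torques, N m; "tcp_pos": TCP position; "orientation": TCP orientation; "wrist_force": force on the tool from outside, world axes, zero at the start; "ft_torque": the same for the moment, N m; "finger_gap": finger opening in m.
Only numpy, scipy, OpenCV 4.12 (cv2) and the standard library are available. Lean on these libraries where they do the work, as an engineer would, in place of code of your own. Each camera call takes 0.05 s, during which the arm holds its last target.

## Working session

There is one attempt and no reset: what is moved stays moved. The work goes in short steps, Python scripts to look and compute and a shell command to move; the robot and the scene stay as the last step left them, time stands still between calls to the robot, and variables do not carry over. Pictures are saved under pics/ and viewed, and the job is handed in when it is done.

```bash
mkdir -p pics
python3 - <<'E'
from workcell import *
import cv2
s=get_state()
for k in s: print(k,s[k])
for n in("scene","top"):
    im=read_camera(n); cv2.imwrite(f"pics/{n}0.png",im)
    c=calibration(n); print(n,c)
E
```

```text
clock 0.0
joint_pos [ 1.06139153e+00  3.14009073e-01  4.49648912e-02  1.30359599e+00
 -1.65102068e-05  1.43121405e+00]
qvel [ 0.00123833  0.00112508 -0.00071721  0.00223524  0.0003514   0.00024547]
tau [ 1.81649255e-03 -4.80620313e+01  2.98535156e+01  1.91199244e-02
 -3.25666842e-04 -1.18092339e-05]
tcp_pos [0.20773673 0.53594832 0.40379788]
orientation [-2.86111256e-04  1.83859219e-01  9.82952154e-01 -8.76441780e-04]
wrist_force [ 0.58708297 -0.06298529  0.95002926]
ft_torque [ 0.019935   -0.033172   -0.03941172]
finger_gap 0.08544530148448012
scene {'fx': 416.9759046825375, 'fy': 416.9759046825375, 'cx': 319.4737950609695, 'cy': 204.12983471996446, 'k1': -0.09770433114241753, 'extrinsics': array([[ 0.77561636, -0.63087505,  0.02039453, -0.46943026],
       [-0.34727304, -0.45348284, -0.82082565,  0.34922236],
       [ 0.52708699,  0.62956333, -0.5708146 ,  0.60631322],
       [ 0.        ,  0.        ,  0.        ,  1.        ]])}
top {'fx': 501.1268216372444, 'fy': 501.1268216372444, 'cx': 318.7697815224024, 'cy': 194.07311508639233, 'k1': -0.04488148018002338, 'extrinsics': array([[-0.00971763, -0.99988883,  0.01130942,  0.04749632],
       [-0.98108053,  0.00734667, -0.19346063,  0.63348257],
       [ 0.19335603, -0.01297543, -0.98104286,  1.01660695],
       [ 0.        ,  0.        ,  0.        ,  1.        ]])}
```

View pics/scene0.png

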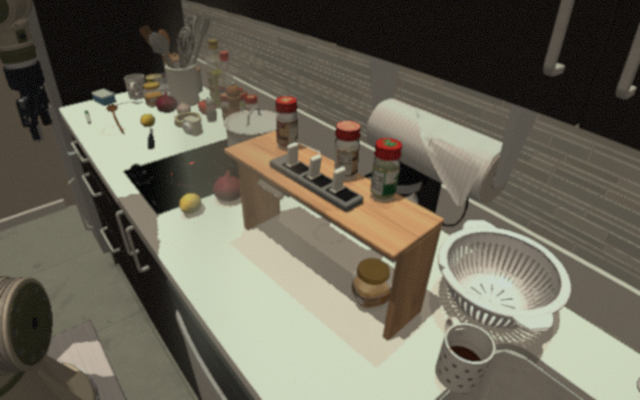

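View pics/top0.png

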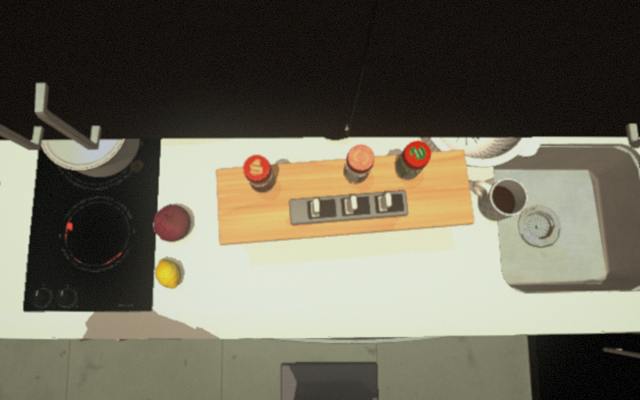

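The top view shows the board, with corners near (217,170), (466,151), (473,222) and (220,243). The bank runs from (290,210) to (408,205). I'll enlarge both views.

Run:
```python
import cv2
a=cv2.imread('pics/top0.png')[140:255,205:305]; b=cv2.imread('pics/top0.png')[140:255,390:490]
cv2.imwrite('pics/c1.png',cv2.resize(cv2.hconcat([a,b]),None,fx=4,fy=4,interpolation=cv2.INTER_CUBIC))
a=cv2.imread('pics/top0.png')[180:230,280:420]
cv2.imwrite('pics/c2.png',cv2.resize(a,None,fx=5,fy=5,interpolation=cv2.INTER_CUBIC))
a=cv2.imread('pics/scene0.png')[130:270,220:450]
cv2.imwrite('pics/c3.png',cv2.resize(a,None,fx=3.4,fy=3.4,interpolation=cv2.INTER_CUBIC))
```

```text
(no output)
```

View pics/c1.png

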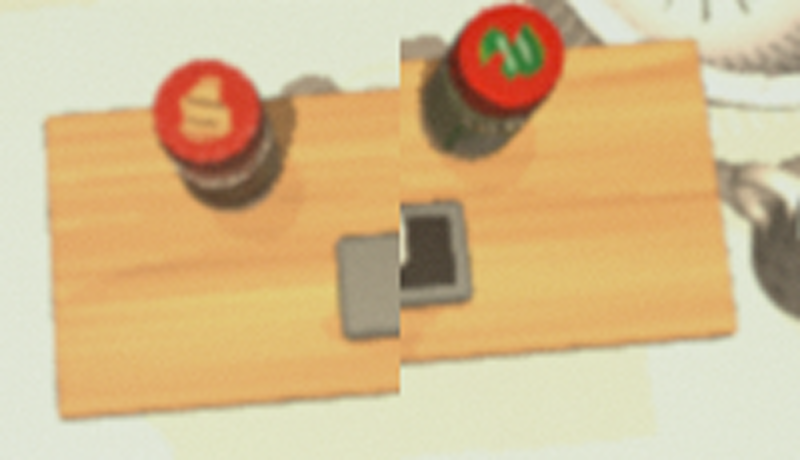

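View pics/c2.png

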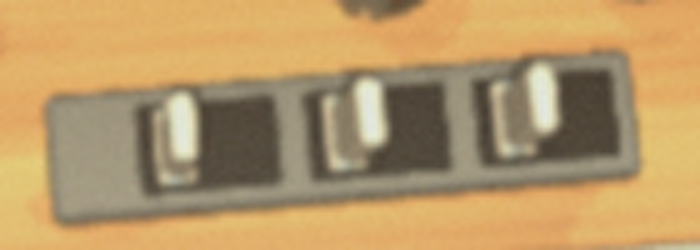

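View pics/c3.png

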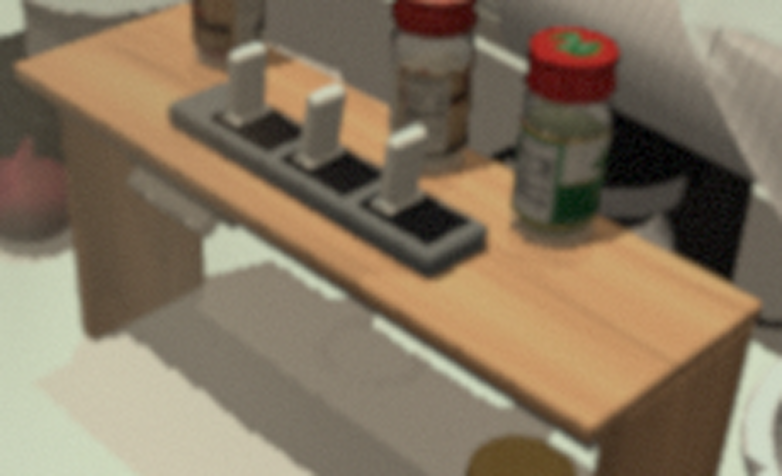

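Corners read in top pixels: board (216.8,169), (464,150), (474,223.2), (220,244.5); bank top (289.4,199.6), (404.4,190.4), (407.4,215), (291.6,224). Next I'll fit the shelf pose to these.

```bash
cat > h.py <<'E'
import numpy as np
from workcell import *
def ray(n,u,v):
    c=calibration(n); xd=(u-c['cx'])/c['fx']; yd=(v-c['cy'])/c['fy']
    x,y=xd,yd
    for _ in range(30):
        f=1+c['k1']*(x*x+y*y); x,y=xd/f,yd/f
    E=np.array(c['extrinsics']); R,t=E[:3,:3],E[:3,3]
    return -R.T@t, R.T@np.array([x,y,1])
def atz(n,u,v,z):
    o,d=ray(n,u,v); return o+d*(z-o[2])/d[2]
def proj(n,p):
    c=calibration(n); E=np.array(c['extrinsics']); q=E[:3,:3]@np.asarray(p)+E[:3,3]
    x,y=q[0]/q[2],q[1]/q[2]; f=1+c['k1']*(x*x+y*y)
    return np.array([c['cx']+c['fx']*x*f,c['cy']+c['fy']*y*f])
E
python3 - <<'E'
from h import *
from scipy.optimize import least_squares
np.set_printoptions(precision=4,suppress=True)
B=[(216.8,169,.14,.23),(464,150,.14,-.23),(474,223.2,0,-.23),(220,244.5,0,.23)]
def W(p,x,y,z): 
    c,s=np.cos(p[2]),np.sin(p[2]); return np.array([p[0]+c*x-s*y,p[1]+s*x+c*y,z])
def res(p):
    r=[]
    for u,v,x,y in B: r+=list(proj('top',W(p,x,y,.232))-[u,v])
    return r
s=least_squares(res,[.5,0,0]); print(s.x,s.fun)
K=[(289.4,199.6,.023,.105),(404.4,190.4,.023,-.105),(407.4,215,-.023,-.105),(291.6,224,-.023,.105)]
def r2(p):
    r=[]
    for u,v,x,y in K: r+=list(proj('top',W(p,x,y,.248))-[u,v])
    return r
k=least_squares(r2,[.5,0,0]); print(k.x,k.fun)
c,sn=np.cos(s.x[2]),np.sin(s.x[2]); d=k.x[:2]-s.x[:2]; print('bank in shelf',c*d[0]+sn*d[1],-sn*d[0]+c*d[1])
for y in(.06,0,-.06): print(proj('top',W(k.x,0,y,.293)),proj('scene',W(k.x,0,y,.293)))
for x,y in((0,.23),(0,-.23),(.14,-.23)): print('sc',proj('scene',W(s.x,x,y,.232)))
for n in('top','scene'):print(ray(n,320,200)[0])
for u,v in((257,166),(361,156),(417,154)): print('jar top',atz('top',u,v,.338))
print('honey',atz('scene',373,270,.086))
E
```

```text
[ 0.5266 -0.0077  0.0736] [-1.2322 -0.5808  0.7262 -0.9149  1.5137  0.6739 -0.9596  0.5201]
[ 0.5732 -0.0076  0.0726] [-1.2584 -0.5479  1.4509 -0.6338  1.4496  0.2254 -1.6028  0.799 ]
bank in shelf 0.046480056329702445 -0.003347361596002564
[314.6425 205.4641] [289.7564 143.501 ]
[350.3115 202.633 ] [311.5468 155.0035]
[385.8012 199.811 ] [335.5837 167.7276]
sc [221.3109 148.4088]
sc [391.7883 256.8086]
sc [443.9866 218.7191]
[0.4254 0.056  1.1194]
[ 0.1658 -0.5195  0.6423]
jar top [0.6261 0.1445 0.338 ]
jar top [ 0.6416 -0.0232  0.338 ]
jar top [ 0.6444 -0.1143  0.338 ]
honey [ 0.6214 -0.1401  0.086 ]
```

```bash
cat >> h.py <<'E'
from scipy.spatial.transform import Rotation as Ro
np.set_printoptions(precision=4,suppress=True)
S=np.array([.5266,-.0077,0]); YAW=.0736
RS=Ro.from_euler('z',YAW)
def rot(tilt,yaw=YAW):
    s,c=np.sin(np.radians(tilt)),np.cos(np.radians(tilt))
    return Ro.from_euler('z',yaw)*Ro.from_matrix(np.array([[-c,0,s],[0,1,0],[-s,0,-c]]))
def cur():
    s=get_state(); q=s['orientation']; return np.array(s['tcp_pos']),Ro.from_quat([q[1],q[2],q[3],q[0]]),s
def plan(tip_local,tilt,n,L=.173):
    """rows to bring the tip (shelf-local) there in n rows"""
    p,R,s=cur(); R1=rot(tilt); t=S+RS.apply(tip_local); p1=t-R1.apply([0,0,L])
    rv=(R.inv()*R1).as_rotvec()
    print('target tcp',p1,'dist',np.linalg.norm(p1-p)*1e3,'turn',np.degrees(rv))
    dr=Ro.from_rotvec(rv/n); Rk=R
    for k in range(n):
        print(np.round(Rk.inv().apply((p1-p)/n)*1e3,1),np.round(np.degrees(rv/n),2)); Rk=Rk*dr
def where(L=.173):
    p,R,s=cur(); t=p+R.apply([0,0,L])
    z=RS.inv()*R
    print('t',round(s['clock'],2),'tip local mm',RS.inv().apply(t-S)*1e3,'euler',z.as_euler('zyx',degrees=True),'F local',RS.inv().apply(s['wrist_force']),'gap',s['finger_gap'],'q',s['joint_pos'])
E
python3 - <<'E'
from h import *
where()
plan([.047,.105,.345],20,16)
E
```

```text
t 0.1 tip local mm [-278.1654  565.4146  230.8908] euler [-154.5944   -0.0529  179.9216] F local [-0.6872 -0.7158  0.3229] gap 0.085431787398146 q [1.0614 0.3139 0.0451 1.3036 0.     1.4312]
target tcp [0.5067 0.0961 0.5076] dist 541.8646971779262 turn [ -4.5219 -19.7045 -25.1304]
[-27.4 -18.9  -6.5] [-0.28 -1.23 -1.57]
[-27.  -19.6  -6. ] [-0.28 -1.23 -1.57]
[-26.5 -20.3  -5.5] [-0.28 -1.23 -1.57]
[-26.1 -21.   -5. ] [-0.28 -1.23 -1.57]
[-25.6 -21.7  -4.6] [-0.28 -1.23 -1.57]
[-25.1 -22.4  -4.1] [-0.28 -1.23 -1.57]
[-24.6 -23.   -3.7] [-0.28 -1.23 -1.57]
[-24.  -23.7  -3.3] [-0.28 -1.23 -1.57]
[-23.4 -24.3  -2.9] [-0.28 -1.23 -1.57]
[-22.8 -24.9  -2.5] [-0.28 -1.23 -1.57]
[-22.1 -25.5  -2.2] [-0.28 -1.23 -1.57]
[-21.5 -26.1  -1.8] [-0.28 -1.23 -1.57]
[-20.8 -26.7  -1.5] [-0.28 -1.23 -1.57]
[-20.1 -27.2  -1.2] [-0.28 -1.23 -1.57]
[-19.4 -27.8  -0.9] [-0.28 -1.23 -1.57]
[-18.6 -28.3  -0.7] [-0.28 -1.23 -1.57]
```

```bash
python3 -m crank '[[-27,-19,-15,-0.3,-1.2,-1.6,0],[-27,-20,-15,-0.3,-1.2,-1.6,0],[-27,-20,-15,-0.3,-1.2,-1.6,0],[-26,-21,-15,-0.3,-1.2,-1.6,0],[-26,-22,-12,-0.3,-1.2,-1.6,0],[-25,-22,-8,-0.3,-1.2,-1.6,0],[-25,-23,-4,-0.3,-1.2,-1.6,0],[-24,-24,-4,-0.3,-1.2,-1.6,0]]'
python3 - <<'E'
from h import *
where()
plan([.047,.105,.345],20,8)
E
```

```text
clock: 1.1
tcp_pos: [0.3564, 0.315, 0.505]
orientation: [0.086, 0.072, 0.994, 0.005]
wrist_force: [0.4, 0.7, -0.3]
finger_gap: 0.0001
t 1.1 tip local mm [-116.4281  331.6762  334.554 ] euler [-167.4112    9.8444  179.1198] F local [ 0.4364  0.6415 -0.2698] gap 0.00014684840477107128 q [ 0.5807  0.0382 -0.054   1.3353 -0.0964  0.7186]
target tcp [0.5067 0.0961 0.5076] dist 265.50897095022077 turn [ -1.9637 -10.0202 -12.3286]
[-22.3 -24.4   3. ] [-0.25 -1.25 -1.54]
[-21.6 -25.    3.4] [-0.25 -1.25 -1.54]
[-20.8 -25.6   3.7] [-0.25 -1.25 -1.54]
[-20.  -26.1   4. ] [-0.25 -1.25 -1.54]
[-19.2 -26.7   4.4] [-0.25 -1.25 -1.54]
[-18.4 -27.2   4.7] [-0.25 -1.25 -1.54]
[-17.6 -27.7   4.9] [-0.25 -1.25 -1.54]
[-16.7 -28.2   5.2] [-0.25 -1.25 -1.54]
```

```bash
python3 -m crank '[[-22,-24,3,-0.25,-1.25,-1.55,0],[-22,-25,3,-0.25,-1.25,-1.55,0],[-21,-26,4,-0.25,-1.25,-1.55,0],[-20,-26,4,-0.25,-1.25,-1.55,0],[-19,-27,4,-0.25,-1.25,-1.55,0],[-18,-27,5,-0.25,-1.25,-1.55,0],[-18,-28,5,-0.25,-1.25,-1.55,0],[-17,-28,5,-0.25,-1.25,-1.55,0]]'
python3 - <<'E'
from h import *
import cv2
where()
plan([.047,.105,.281],20,4)
for n in("scene","top"): cv2.imwrite(f"pics/{n}1.png",read_camera(n)[60:300,180:500])
a=[cv2.imread(f"pics/{n}1.png") for n in("scene","top")]
cv2.imwrite('pics/b1.png',cv2.resize(cv2.hconcat(a),None,fx=1.25,fy=1.25))
t=S+RS.apply([.047,.105,.345]);print(proj('scene',t),proj('top',t))
E
```

```text
clock: 2.1
tcp_pos: [0.5068, 0.0959, 0.5073]
orientation: [0.173, -0.037, 0.984, 0.007]
wrist_force: [-0.1, -1.0, 0.3]
finger_gap: 0.0
t 2.1 tip local mm [ 46.938  105.0091 344.6823] euler [ 179.931    19.9586 -179.934 ] F local [-0.2087 -1.0316  0.332 ] gap 9.937119566772005e-06 q [ 0.0272  0.0095 -0.1088  1.1046  0.0169 -0.0445]
target tcp [0.5067 0.0961 0.4436] dist 63.72519619267153 turn [ 0.062  -0.0414  0.0465]
[ 5.5  0.  15. ] [ 0.02 -0.01  0.01]
[ 5.5  0.  15. ] [ 0.02 -0.01  0.01]
[ 5.5  0.  15. ] [ 0.02 -0.01  0.01]
[ 5.5  0.  15. ] [ 0.02 -0.01  0.01]
[272.7248 109.5304] [284.0023 201.9931]
```

View pics/b1.png

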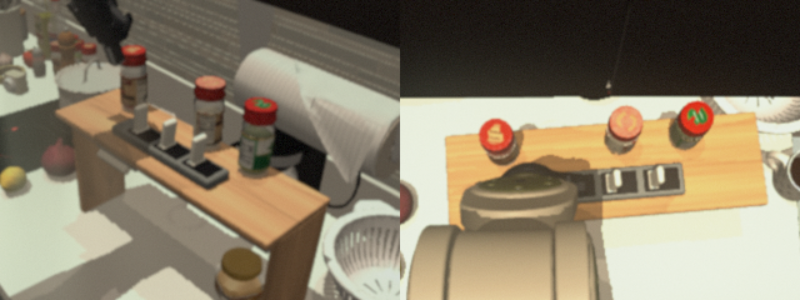

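Arm is poised left of the left toggle: fingertip at scene px (274,108), and my prediction was (273,110). Next: lower it, then sweep right.

```bash
python3 -m crank '[[5.5,0,15,0,0,0,0],[5.5,0,15,0,0,0,0],[5.5,0,15,0,0,0,0],[5.5,0,15,0,0,0,0],[0,0,0,0,0,0,0],[0,-10,0,0,0,0,0],[0,-10,0,0,0,0,0],[0,-10,0,0,0,0,0]]'
python3 -c "
from h import *
where()"
```

```text
clock: 3.2
tcp_pos: [0.5087, 0.0662, 0.4445]
orientation: [0.174, -0.036, 0.984, 0.007]
wrist_force: [0.5, 0.1, -0.8]
finger_gap: -0.0003
t 3.2 tip local mm [ 46.8929  75.1486 282.0071] euler [-179.9983   20.0433 -179.9591] F local [ 0.551   0.1092 -0.8455] gap -0.00033065266853876495 q [-0.0368  0.0105 -0.2602  0.9523  0.0384 -0.1035]
```

```bash
python3 -m crank '[[0,-8,1,0,0,0,0],[0,-8,1,0,0,0,0],[0,-8,0,0,0,0,0],[0,-8,0,0,0,0,0],[0,-8,0,0,0,0,0],[0,-8,0,0,0,0,0],[0,-8,0,0,0,0,0],[0,-8,0,0,0,0,0]]'
python3 -c "
from h import *
where()"
python3 -m crank '[[0,-8,0,0,0,0,0],[0,-8,0,0,0,0,0],[0,-8,0,0,0,0,0],[0,-8,0,0,0,0,0],[0,-8,0,0,0,0,0],[0,-8,0,0,0,0,0],[0,-8,0,0,0,0,0],[0,-8,0,0,0,0,0]]'
python3 -c "
from h import *
where()"
```

```text
clock: 4.2
tcp_pos: [0.514, 0.0026, 0.4419]
orientation: [0.173, -0.036, 0.984, 0.007]
wrist_force: [-0.5, -0.3, -0.8]
finger_gap: 0.0004
t 4.2 tip local mm [ 47.2712  11.2325 279.3419] euler [-179.9963   19.9768 -179.9812] F local [-0.5608 -0.2161 -0.7673] gap 0.00039888858615050397 q [-0.1721  0.0156 -0.2602  0.9561  0.0835 -0.2313]
clock: 5.2
tcp_pos: [0.5187, -0.0611, 0.4418]
orientation: [0.173, -0.036, 0.984, 0.007]
wrist_force: [0.3, 2.0, -0.4]
finger_gap: -0.0002
t 5.2 tip local mm [ 47.2728 -52.4674 279.228 ] euler [ 179.9805   19.9773 -179.9344] F local [ 0.4705  1.981  -0.4307] gap -0.00017154412388867965 q [-0.3021  0.0365 -0.2375  0.9712  0.1267 -0.355 ]
```

```bash
python3 -m crank '[[0,-8,0,0,0,0,0],[0,-8,0,0,0,0,0],[0,-8,0,0,0,0,0],[0,-8,0,0,0,0,0],[0,-8,0,0,0,0,0],[0,-8,0,0,0,0,0],[0,-8,0,0,0,0,0],[0,-8,0,0,0,0,0]]'
python3 -c "
from h import *
where()"
python3 -m crank '[[0,-5,0,0,0,0,0],[0,-5,0,0,0,0,0],[0,-4,0,0,0,0,0],[-5,0,-15,0,0,0,0],[-5,0,-15,0,0,0,0],[0,0,-20,0,0,0,0],[0,0,-20,0,0,0,0],[0,0,-20,0,0,0,0]]'
python3 - <<'E'
from h import *
import cv2
where()
for n in("scene","top"): cv2.imwrite(f"pics/{n}2.png",read_camera(n)[60:300,180:500])
a=[cv2.imread(f"pics/{n}2.png") for n in("scene","top")]
cv2.imwrite('pics/b2.png',cv2.resize(cv2.hconcat(a),None,fx=1.25,fy=1.25))
E
```

```text
clock: 6.2
tcp_pos: [0.5234, -0.125, 0.4417]
orientation: [0.173, -0.036, 0.984, 0.007]
wrist_force: [0.1, 0.1, 1.0]
finger_gap: -0.0001
t 6.2 tip local mm [  47.235  -116.6746  279.1274] euler [-179.9997   19.9661 -179.9636] F local [0.1443 0.0483 0.9746] gap -9.958694280913734e-05 q [-0.4227  0.0741 -0.1956  0.9922  0.1639 -0.4706]
clock: 7.2
tcp_pos: [0.5029, -0.1399, 0.5304]
orientation: [0.173, -0.036, 0.984, 0.007]
wrist_force: [0.1, -0.8, -0.2]
finger_gap: 0.0004
t 7.2 tip local mm [  25.7759 -129.9138  367.8531] euler [ 179.96     19.9859 -179.9344] F local [ 0.0103 -0.8005 -0.1526] gap 0.0003902890170217963 q [-0.469   0.0408 -0.0154  1.2132  0.1783 -0.5159]
```

View pics/b2.png

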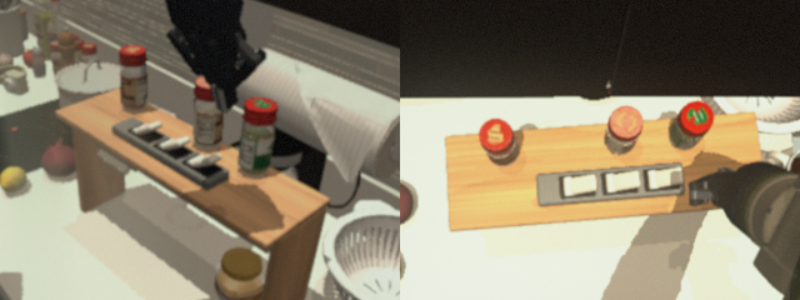

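The picture shows all three toggles lying to the right, at crop px (145,128), (172,145) and (203,161) in the scene view. The jars are where they were. Next I'll retract and lean the tool to 40°.

```bash
cat >> h.py <<'E'
d40=np.array([np.sin(np.radians(40)),0,-np.cos(np.radians(40))]); n40=np.array([np.cos(np.radians(40)),0,np.sin(np.radians(40))])
def sl(s,dep,y): # tip local for tip s mm down slope, upper side dep mm below plane
    return (np.array([0,y,220.])+s*d40-(11+dep)*n40)/1e3
def feel():
    p,R,st=cur(); t=RS.inv().apply(p+R.apply([0,0,.173])-S)*1e3-[0,0,220]
    F=RS.inv().apply(st['wrist_force']); e=(rot(40).inv()*R).as_rotvec(degrees=True)
    print('t %.2f s %.1f dep %.1f y %.1f | F d %.2f n %.2f y %.2f | roterr'%(st['clock'],t@d40,-(t@n40)-11,t[1],F@d40,F@n40,F[1]),e,'q',st['joint_pos'])
E
python3 - <<'E'
from h import *
plan([-.06,-.06,.34],30,6)
E
```

```text
target tcp [ 0.3849 -0.0783  0.4898] dist 139.89179377571202 turn [-0.0575 -9.8061  0.0453]
[20.2 11.7  0.1] [-0.01 -1.63  0.01]
[20.1 11.7 -0.5] [-0.01 -1.63  0.01]
[20.1 11.7 -1. ] [-0.01 -1.63  0.01]
[20.1 11.7 -1.6] [-0.01 -1.63  0.01]
[20.  11.7 -2.2] [-0.01 -1.63  0.01]
[20.  11.7 -2.8] [-0.01 -1.63  0.01]
```

```bash
python3 -m crank '[[20,12,0,0,-1.65,0,0],[20,12,0,0,-1.65,0,0],[20,12,-1,0,-1.65,0,0],[20,11,-2,0,-1.65,0,0],[20,11,-2,0,-1.65,0,0],[20,11,-3,0,-1.65,0,0],[0,0,0,0,0,0,0],[0,0,0,0,0,0,0]]'
python3 - <<'E'
from h import *
feel()
print(sl(-40,22,-60))
plan(sl(-40,22,-60),40,7)
E
```

```text
clock: 8.3
tcp_pos: [0.3858, -0.0797, 0.4881]
orientation: [0.258, -0.036, 0.966, 0.01]
wrist_force: [0.1, 0.1, -0.0]
finger_gap: -0.0
t 8.30 s -128.7 dep -41.4 y -61.3 | F d 0.10 n 0.08 y 0.06 | roterr [-0.0342 10.1048 -0.002 ] q [-0.4978 -0.2943 -0.4409  0.974   0.2735 -0.5087]
[-0.051  -0.06    0.2294]
target tcp [ 0.3693 -0.0795  0.362 ] dist 127.26011059642542 turn [  0.0342 -10.1048   0.002 ]
[11.   0.2 14.5] [ 0.   -1.44  0.  ]
[11.4  0.2 14.2] [ 0.   -1.44  0.  ]
[11.7  0.2 13.9] [ 0.   -1.44  0.  ]
[12.1  0.2 13.6] [ 0.   -1.44  0.  ]
[12.4  0.2 13.3] [ 0.   -1.44  0.  ]
[12.8  0.2 13. ] [ 0.   -1.44  0.  ]
[13.1  0.2 12.6] [ 0.   -1.44  0.  ]
```

```bash
python3 -m crank '[[11,0,14,0,-1.45,0,0],[11,0,14,0,-1.45,0,0],[12,0,14,0,-1.45,0,0],[12,0,14,0,-1.45,0,0],[12,0,13,0,-1.45,0,0],[13,0,13,0,-1.45,0,0],[13,0,13,0,-1.45,0,0],[0,0,0,0,0,0,0]]'
python3 - <<'E'
from h import *
feel()
plan(sl(45,20,-60),40,8)
import cv2
cv2.imwrite('pics/s3.png',cv2.resize(read_camera('scene')[90:330,150:450],None,fx=2.5,fy=2.5))
E
```

```text
clock: 9.3
tcp_pos: [0.3693, -0.0806, 0.3607]
orientation: [0.34, -0.034, 0.94, 0.014]
wrist_force: [-1.4, -0.2, 1.0]
finger_gap: -0.0005
t 9.30 s -39.0 dep 23.3 y -60.7 | F d -1.65 n -0.45 y -0.13 | roterr [-0.1266  0.1531  0.1092] q [-0.5614 -0.3426 -0.8408  0.4822  0.3918 -0.5134]
target tcp [ 0.4253 -0.0753  0.2981] dist 84.08389327206059 turn [ 0.1266 -0.1531 -0.1092]
[-0.4  0.1 10.5] [ 0.02 -0.02 -0.01]
[-0.4  0.1 10.5] [ 0.02 -0.02 -0.01]
[-0.4  0.1 10.5] [ 0.02 -0.02 -0.01]
[-0.4  0.1 10.5] [ 0.02 -0.02 -0.01]
[-0.4  0.1 10.5] [ 0.02 -0.02 -0.01]
[-0.4  0.1 10.5] [ 0.02 -0.02 -0.01]
[-0.4  0.1 10.5] [ 0.02 -0.02 -0.01]
[-0.4  0.1 10.5] [ 0.02 -0.02 -0.01]
```

View pics/s3.png

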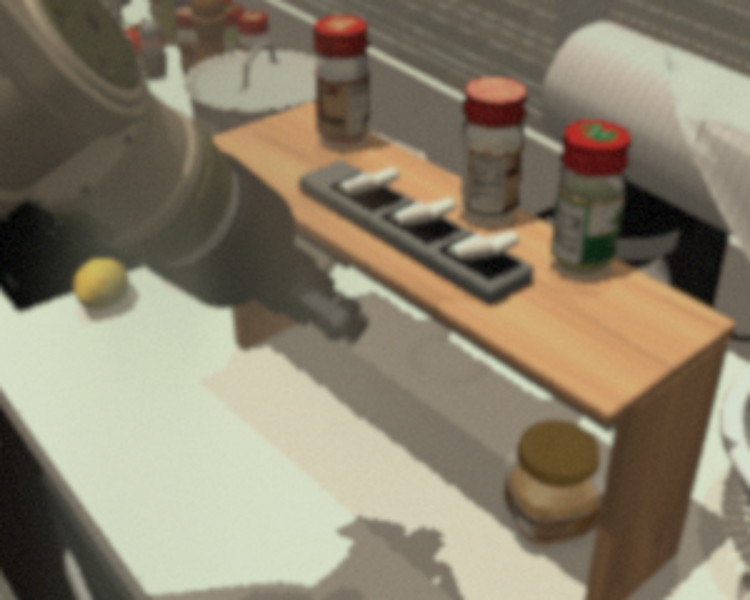

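The finger leans in front of the shelf, its tip at crop px (350,322). Now sliding it in under the lip at a depth clear of the bar.

```bash
python3 -m crank '[[-0.5,0,12,0,0,0,0],[-0.5,0,12,0,0,0,0],[-0.5,0,12,0,0,0,0],[-0.5,0,12,0,0,0,0],[-0.5,0,12,0,0,0,0],[-0.5,0,12,0,0,0,0],[-0.5,0,12,0,0,0,0],[0,0,0,0,0,0,0]]'
python3 -c "
from h import *
feel()"
```

```text
clock: 10.35
tcp_pos: [0.4267, -0.0764, 0.2999]
orientation: [0.342, -0.035, 0.939, 0.013]
wrist_force: [-0.2, 0.0, 0.4]
finger_gap: 0.0001
t 10.35 s 44.5 dep 17.9 y -60.9 | F d -0.44 n 0.16 y 0.02 | roterr [-0.087   0.0112  0.0048] q [-0.4617 -0.1469 -0.8869  0.2065  0.3354 -0.4266]
```

```bash
python3 -m crank '[[-1,0,0,0,0,0,0],[-1,0,0,0,0,0,0],[-1,0,0,0,0,0,0],[-1,0,0,0,0,0,0],[-1,0,0,0,0,0,0],[-1,0,0,0,0,0,0],[-1,0,0,0,0,0,0],[-1,0,0,0,0,0,0]]'
python3 -c "
from h import *
feel()
import time
for i in range(3): feel()"
```

```text
clock: 11.35
tcp_pos: [0.4322, -0.0758, 0.3053]
orientation: [0.342, -0.035, 0.939, 0.013]
wrist_force: [-0.3, -0.1, 0.0]
finger_gap: -0.0
t 11.35 s 43.9 dep 10.1 y -60.8 | F d -0.22 n -0.22 y -0.12 | roterr [-0.0536 -0.0317  0.0167] q [-0.4533 -0.1439 -0.8698  0.2173  0.3302 -0.4189]
t 11.35 s 43.9 dep 10.1 y -60.8 | F d -0.22 n -0.22 y -0.12 | roterr [-0.0536 -0.0317  0.0167] q [-0.4533 -0.1439 -0.8698  0.2173  0.3302 -0.4189]
t 11.35 s 43.9 dep 10.1 y -60.8 | F d -0.22 n -0.22 y -0.12 | roterr [-0.0536 -0.0317  0.0167] q [-0.4533 -0.1439 -0.8698  0.2173  0.3302 -0.4189]
t 11.35 s 43.9 dep 10.1 y -60.8 | F d -0.22 n -0.22 y -0.12 | roterr [-0.0536 -0.0317  0.0167] q [-0.4533 -0.1439 -0.8698  0.2173  0.3302 -0.4189]
```

```bash
python3 -m crank '[[-1,0,0,0,0,0,0],[-1,0,0,0,0,0,0],[-0.5,0,0,0,0,0,0],[-0.5,0,0,0,0,0,0],[-0.5,0,0,0,0,0,0],[-0.5,0,0,0,0,0,0],[-0.5,0,0,0,0,0,0],[0,0,0,0,0,0,0]]'
python3 -c "
from h import *
feel()"
```

```text
clock: 12.35
tcp_pos: [0.4356, -0.0756, 0.3081]
orientation: [0.342, -0.035, 0.939, 0.013]
wrist_force: [-0.1, 0.1, -0.3]
finger_gap: -0.0001
t 12.35 s 43.9 dep 5.6 y -60.8 | F d 0.18 n -0.28 y 0.07 | roterr [-0.0532 -0.034   0.0143] q [-0.4485 -0.141  -0.8594  0.2233  0.3274 -0.4148]
```

No bar at y = -61. I'll back off the slope, shift left to about +36 and feel again.

```bash
python3 -m crank '[[7,0,0,0,0,0,0],[7,0,0,0,0,0,0],[0,20,0,0,0,0,0],[0,20,0,0,0,0,0],[0,20,0,0,0,0,0],[0,20,0,0,0,0,0],[0,16,0,0,0,0,0],[-2,0,0,0,0,0,0]]'
python3 -c "
from h import *
feel()"
python3 -m crank '[[-1,0,0,0,0,0,0],[-1,0,0,0,0,0,0],[-1,0,0,0,0,0,0],[-1,0,0,0,0,0,0],[-1,0,0,0,0,0,0],[-1,0,0,0,0,0,0],[-1,0,0,0,0,0,0],[0,0,0,0,0,0,0]]'
python3 -c "
from h import *
feel()"
```

```text
clock: 13.35
tcp_pos: [0.4185, 0.0202, 0.2998]
orientation: [0.341, -0.035, 0.939, 0.013]
wrist_force: [0.9, -1.3, 0.0]
finger_gap: 0.0002
t 13.35 s 43.9 dep 18.8 y 36.2 | F d 0.48 n 0.59 y -1.31 | roterr [-0.1325  0.038  -0.0535] q [-0.1979 -0.1935 -0.9351  0.1505  0.1754 -0.2112]
clock: 14.35
tcp_pos: [0.4247, 0.0199, 0.3051]
orientation: [0.342, -0.035, 0.939, 0.013]
wrist_force: [-0.9, 0.2, -0.5]
finger_gap: 0.0001
t 14.35 s 43.8 dep 10.5 y 35.2 | F d -0.21 n -1.00 y 0.29 | roterr [-0.0557 -0.0401  0.0081] q [-0.1948 -0.1875 -0.9164  0.1612  0.1724 -0.2074]
```

```bash
python3 -m crank '[[-0.5,0,0,0,0,0,0],[-0.5,0,0,0,0,0,0],[-0.5,0,0,0,0,0,0],[-0.5,0,0,0,0,0,0],[-0.5,0,0,0,0,0,0],[-0.5,0,0,0,0,0,0],[-0.5,0,0,0,0,0,0],[-0.5,0,0,0,0,0,0]]'
python3 -c "
from h import *
feel()"
```

```text
clock: 15.35
tcp_pos: [0.4277, 0.0201, 0.3076]
orientation: [0.342, -0.035, 0.939, 0.013]
wrist_force: [-0.1, -0.5, -0.2]
finger_gap: 0.0002
t 15.35 s 43.8 dep 6.6 y 35.1 | F d 0.06 n -0.20 y -0.48 | roterr [-0.0514 -0.0339  0.0191] q [-0.1925 -0.1844 -0.9067  0.1675  0.1709 -0.2054]
```

```bash
python3 -m crank '[[-0.5,0,0,0,0,0,0],[-0.5,0,0,0,0,0,0],[-0.5,0,0,0,0,0,0],[-0.5,0,0,0,0,0,0],[-0.5,0,0,0,0,0,0],[-0.5,0,0,0,0,0,0],[0,0,0,0,0,0,0],[0,0,0,0,0,0,0]]'
python3 -c "
from h import *
feel()"
```

```text
clock: 16.35
tcp_pos: [0.43, 0.0203, 0.3095]
orientation: [0.342, -0.035, 0.939, 0.013]
wrist_force: [0.2, 0.5, -0.1]
finger_gap: -0.0001
t 16.35 s 43.8 dep 3.7 y 35.2 | F d 0.27 n 0.13 y 0.48 | roterr [-0.054  -0.0268  0.0179] q [-0.1907 -0.182  -0.8996  0.1721  0.1698 -0.2041]
```

```bash
python3 -m crank '[[-0.5,0,0,0,0,0,0],[-0.5,0,0,0,0,0,0],[-0.5,0,0,0,0,0,0],[-0.5,0,0,0,0,0,0],[-0.5,0,0,0,0,0,0],[-0.5,0,0,0,0,0,0],[0,0,0,0,0,0,0],[0,0,0,0,0,0,0]]'
python3 -c "
from h import *
feel()"
```

```text
clock: 17.35
tcp_pos: [0.4321, 0.0204, 0.3112]
orientation: [0.342, -0.035, 0.939, 0.013]
wrist_force: [-1.4, 0.5, -0.2]
finger_gap: -0.0001
t 17.35 s 43.9 dep 1.0 y 35.2 | F d -0.70 n -1.18 y 0.65 | roterr [-0.0533 -0.001   0.0244] q [-0.189  -0.1795 -0.8926  0.1769  0.1686 -0.2027]
```

```bash
python3 -m crank '[[-0.3,0,0,0,0,0,0],[-0.3,0,0,0,0,0,0],[-0.3,0,0,0,0,0,0],[-0.3,0,0,0,0,0,0],[0,0,0,0,0,0,0],[0,0,0,0,0,0,0],[0,0,0,0,0,0,0],[0,0,0,0,0,0,0]]'
python3 -c "
from h import *
feel()"
```

```text
clock: 18.35
tcp_pos: [0.4325, 0.0206, 0.3114]
orientation: [0.341, -0.034, 0.939, 0.013]
wrist_force: [-5.1, -0.4, -1.9]
finger_gap: 0.0001
t 18.35 s 44.0 dep 0.8 y 35.3 | F d -1.85 n -5.14 y 0.00 | roterr [-0.0633  0.0967  0.0405] q [-0.1883 -0.1784 -0.8905  0.1795  0.168  -0.2022]
```

Gentle lip contact confirms the geometry: the lip is at measured depth 0.9. The bar is at neither -61 nor +35, so it must be centred about +85 to +100. Moving to +92.

```bash
python3 -m crank '[[8,0,0,0,0,0,0],[10,0,0,0,0,0,0],[0,10,0,0,0,0,0],[0,12,0,0,0,0,0],[0,12,0,0,0,0,0],[0,12,0,0,0,0,0],[0,11,0,0,0,0,0],[0,0,0,0,0,0,0]]'
python3 -c "
from h import *
feel()"
python3 -m crank '[[-1,0,0,0,0,0,0],[-1,0,0,0,0,0,0],[-1,0,0,0,0,0,0],[-0.5,0,0,0,0,0,0],[-0.5,0,0,0,0,0,0],[-0.5,0,0,0,0,0,0],[-0.5,0,0,0,0,0,0],[-0.5,0,0,0,0,0,0]]'
python3 -c "
from h import *
feel()"
```

```text
clock: 19.35
tcp_pos: [0.4151, 0.0773, 0.3006]
orientation: [0.342, -0.036, 0.939, 0.013]
wrist_force: [0.0, -0.1, 1.6]
finger_gap: -0.0001
t 19.35 s 43.8 dep 17.5 y 93.4 | F d -1.22 n 1.02 y -0.09 | roterr [-0.1222 -0.0236 -0.0691] q [-0.0269 -0.1878 -0.9335  0.1292  0.0667 -0.0783]
clock: 20.35
tcp_pos: [0.419, 0.0766, 0.3037]
orientation: [0.341, -0.035, 0.939, 0.013]
wrist_force: [-2.1, -0.5, -0.5]
finger_gap: -0.0001
t 20.35 s 43.9 dep 12.7 y 92.2 | F d -0.98 n -1.99 y -0.34 | roterr [-0.048   0.0482  0.0227] q [-0.0281 -0.1837 -0.9208  0.1391  0.0661 -0.0777]
```

Contact is starting right at the bar's expected depth. I'll keep pressing in small steps.

```bash
python3 -m crank '[[-0.5,0,0,0,0,0,0],[-0.5,0,0,0,0,0,0],[-0.5,0,0,0,0,0,0],[-0.5,0,0,0,0,0,0],[-0.5,0,0,0,0,0,0],[-0.5,0,0,0,0,0,0],[-0.5,0,0,0,0,0,0],[-0.5,0,0,0,0,0,0]]'
python3 -c "
from h import *
feel()"
python3 -m crank '[[-0.5,0,0,0,0,0,0],[-0.5,0,0,0,0,0,0],[-0.5,0,0,0,0,0,0],[-0.5,0,0,0,0,0,0],[-0.25,0,0,0,0,0,0],[-0.25,0,0,0,0,0,0],[-0.25,0,0,0,0,0,0],[-0.25,0,0,0,0,0,0]]'
python3 -c "
from h import *
feel()"
```

```text
clock: 21.35
tcp_pos: [0.4225, 0.0769, 0.3066]
orientation: [0.342, -0.035, 0.939, 0.013]
wrist_force: [-0.7, -0.3, -4.1]
finger_gap: 0.0001
t 21.35 s 43.9 dep 8.1 y 92.2 | F d 2.67 n -3.21 y -0.22 | roterr [-0.0576 -0.0103  0.019 ] q [-0.0272 -0.1805 -0.9105  0.1451  0.0657 -0.077 ]
clock: 22.35
tcp_pos: [0.4248, 0.0771, 0.3087]
orientation: [0.342, -0.035, 0.939, 0.013]
wrist_force: [-1.2, -0.1, -3.0]
finger_gap: -0.0005
t 22.35 s 43.8 dep 4.9 y 92.2 | F d 1.47 n -2.84 y -0.04 | roterr [-0.0563 -0.034   0.0179] q [-0.0265 -0.1784 -0.9031  0.1499  0.0653 -0.0764]
```

The reading holds steady at about 3 N, which is the bar moving in. I'll push a little more to feel the end stop.

```bash
python3 -m crank '[[-0.25,0,0,0,0,0,0],[-0.25,0,0,0,0,0,0],[-0.25,0,0,0,0,0,0],[-0.25,0,0,0,0,0,0],[0,0,0,0,0,0,0],[0,0,0,0,0,0,0],[0,0,0,0,0,0,0],[0,0,0,0,0,0,0]]'
python3 -c "
from h import *
feel()"
```

```text
clock: 23.35
tcp_pos: [0.4256, 0.0771, 0.3094]
orientation: [0.342, -0.035, 0.939, 0.013]
wrist_force: [-1.3, -0.4, -4.9]
finger_gap: 0.0001
t 23.35 s 43.8 dep 3.8 y 92.2 | F d 2.89 n -4.15 y -0.34 | roterr [-0.0579 -0.0385  0.019 ] q [-0.0263 -0.1777 -0.9007  0.1515  0.0652 -0.0762]
```

```bash
python3 -m crank '[[-0.25,0,0,0,0,0,0],[-0.25,0,0,0,0,0,0],[-0.25,0,0,0,0,0,0],[-0.25,0,0,0,0,0,0],[0,0,0,0,0,0,0],[0,0,0,0,0,0,0],[0,0,0,0,0,0,0],[0,0,0,0,0,0,0]]'
python3 -c "
from h import *
feel()"
```

```text
clock: 24.35
tcp_pos: [0.4263, 0.0772, 0.31]
orientation: [0.342, -0.035, 0.939, 0.013]
wrist_force: [-0.8, -0.0, -2.9]
finger_gap: -0.0005
t 24.35 s 43.8 dep 2.9 y 92.2 | F d 1.68 n -2.52 y 0.05 | roterr [-0.0549 -0.0349  0.0188] q [-0.026  -0.1769 -0.8982  0.1532  0.065  -0.0761]
```

```bash
python3 -m crank '[[-0.25,0,0,0,0,0,0],[-0.25,0,0,0,0,0,0],[-0.25,0,0,0,0,0,0],[-0.25,0,0,0,0,0,0],[0,0,0,0,0,0,0],[0,0,0,0,0,0,0],[0,0,0,0,0,0,0],[0,0,0,0,0,0,0]]'
python3 -c "
from h import *
feel()"
```

```text
clock: 25.35
tcp_pos: [0.4267, 0.0772, 0.3102]
orientation: [0.341, -0.035, 0.939, 0.013]
wrist_force: [-4.9, -0.1, -2.9]
finger_gap: 0.0002
t 25.35 s 43.8 dep 2.7 y 92.2 | F d -0.88 n -5.63 y 0.29 | roterr [-0.0513  0.0376  0.0206] q [-0.0258 -0.1761 -0.8965  0.1555  0.0647 -0.0759]
```

```bash
python3 -c "
from h import *
p,R,s=cur()
print(R.inv().apply(s['wrist_force']),R.inv().apply(s['ft_torque']))"
python3 -m crank '[[3,0,0,0,0,0,0],[3,0,0,0,0,0,0],[3,0,0,0,0,0,0],[0,0,0,0,0,0,0],[-1.5,0,0,0,0,0,0],[-1,0,0,0,0,0,0],[-1,0,0,0,0,0,0],[0,0,0,0,0,0,0]]'
python3 -c "
from h import *
feel()"
```

```text
[ 5.6269  0.2843 -0.8785] [-0.0478  1.6326 -0.0352]
clock: 26.35
tcp_pos: [0.423, 0.0769, 0.3072]
orientation: [0.342, -0.035, 0.939, 0.013]
wrist_force: [0.7, -0.0, -0.4]
finger_gap: -0.0
t 26.35 s 43.8 dep 7.2 y 92.2 | F d 0.75 n 0.29 y -0.07 | roterr [-0.0531 -0.0416  0.0174] q [-0.027  -0.1803 -0.909   0.1458  0.0656 -0.0768]
```

At depth 7.2, where the bar resisted before, there is now no force, so it has stayed in. Withdrawing the way I came in.

```bash
python3 -m crank '[[6,0,0,0,0,0,0],[7,0,0,0,0,0,0],[0,0,-15,0,0,0,0],[0,0,-18,0,0,0,0],[0,0,-18,0,0,0,0],[0,0,-18,0,0,0,0],[0,0,-18,0,0,0,0],[0,0,-18,0,0,0,0]]'
python3 - <<'E'
from h import *
feel()
import cv2
a=[read_camera(n)[60:300,180:500] for n in("scene","top")]
cv2.imwrite('pics/b4.png',cv2.resize(cv2.hconcat(a),None,fx=1.25,fy=1.25))
E
```

```text
clock: 27.35
tcp_pos: [0.3446, 0.0711, 0.3789]
orientation: [0.342, -0.035, 0.939, 0.013]
wrist_force: [0.8, -0.0, -0.3]
finger_gap: 0.0002
t 27.35 s -61.6 dep 21.5 y 92.1 | F d 0.72 n 0.44 y -0.07 | roterr [-0.0563  0.0096  0.0193] q [-0.0574 -0.4541 -0.8712  0.4601  0.085  -0.1003]
```

View pics/b4.png

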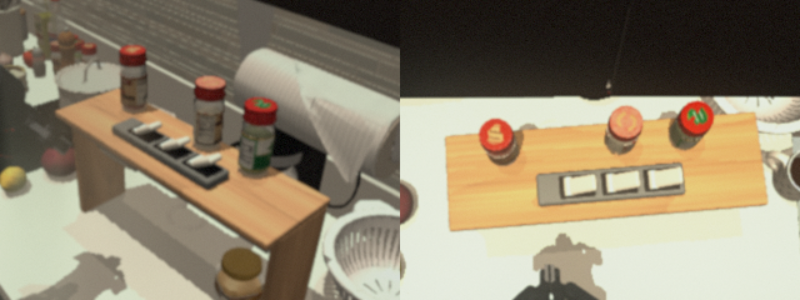

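The arm is clear of the shelf and touching nothing. All three toggles still lie to the right, and the spice jars and honey jar stand where they were.

```bash
python3 -c "
from workcell import *
hand_in()"
```

```text
the job is handed in; nothing more can be done
```

The shelf lamp is set for the night, and I handed it in at about 27.5 s of the 58 s allowed.

- **Toggles:** I swept all three to the right first, in one pass. Both camera views show them lying over to the right, well past the off point by eye.
- **Night-light bar:** I felt for it with the leaning finger. It was not at y = -61 or +35 mm; it was there at +92 mm. It moved in at about 3 N for roughly 10 mm until it reached a firm stop, which I took for its end stop. Pressing again 4.5 mm short of that stop, where it had resisted before, met no force, so it has stayed in.
- **Forces:** The highest I read was about 6 N, at the end stop. One light touch on the lip, about 5 N, was my only contact with the shelf.
- **Jars:** The spice jars and the honey jar look unmoved in the last pictures, and the arm was clear of everything.

**What I could not confirm:**
- The bar is hidden from both cameras, so its state rests on touch alone.
- The wrist torque reading did not clearly tell the bar's end stop from the lip. I relied on the length of travel and the repeat press instead.

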